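# Pack the meal tokens down their tube

### The job

The stack of wooden meal tokens has stuck part-way down its clear tube. Take the slim wooden rod out of its block, push the tokens with it until they sit firmly on the bottom of the tube, and leave the rod standing in the tube on top of them. Leave the thick pestle where it stands; it does not fit.

Things in the scene. Friction and masses are not known exactly. Their poses are not given: they have to be found in the camera images.
- rod_center (a point): Centre of the slim plain round wooden rod, half-way up. The rod is loose, 24 mm in diameter, 180 mm long, 50 to 100 g, and starts upright in a 28 mm hole, 35 mm deep, of a fixed dark wooden block (100 x 100 x 45 mm high); its lower end is 10 mm above the table, so its upper 145 mm stand free. z axis runs up along the rod; its ends lie 90 mm above and below this point.
- tube_mouth (a point): Centre of the open upper end of the clear plastic tube, 120 mm above the table. The tube is fixed, upright, on a wooden foot 100 x 100 x 12 mm: outside diameter 56 mm, wall 4 mm, bore 48 mm, inner floor 102 mm below the mouth. z axis points up out of the tube.
- tokens (a joint): How far the stack of five wooden tokens in the tube (45 mm in diameter, 35 mm high as a stack, moving as one) is pushed down, in m: its top lies 17 mm plus this value below the tube's mouth. It starts at 0.005 to 0.025 and reads 0.050 on the bottom, top then 67 mm below the mouth. The stack is snug: it stays where it is left and takes about 6 N, more when pushed fast, to slide; on the bottom it stops dead.
- pestle_center (a point): Bystander: centre, half-way up, of a thick wooden pestle, 56 mm in diameter at its lower end, narrower above, 148 mm high, loose and upright in a block like the rod's with a wider hole. It is too thick for the tube.
There are look-alikes about, which are no part of the job. Of the things like the part that bears rod_center, leave any that is green; of the rest the larger one is meant.

How it is judged:
On the way, in this order (a step that is already met when the one before it is completed fails the run):
1. the rod's lower end is inside the tube (z of rod_center in the frame of tube_mouth below 0.085 m and horizontal distance between rod_center and tube_mouth below 0.03 m and angle between rod_center's own z axis and vertical below 0.35 rad), for 0.1 s.
2. the tokens are on the bottom of the tube, pushed there with the rod (value of joint tokens above 0.047 m and z of rod_center in the frame of tube_mouth below 0.035 m and horizontal distance between rod_center and tube_mouth below 0.03 m), for 0.1 s.
At the end, for the whole second after the job is handed in: The token stack is within 3 mm of the bottom (joint above 0.047), the rod stands at rest in the tube on top of it: its centre less than 35 mm above the mouth and within 30 mm sideways of it, tilted less than 0.45 rad (all of step 2 and angle between rod_center's own z axis and vertical below 0.45 rad and linear speed of rod below 0.03 m/s); the robot touches nothing.
It fails at once if the thick pestle is taken or knocked away (moved more than 40 mm) (distance of pestle_center from where it was at the start of the episode above 0.04 m).
It also fails if it takes over 42 s, if anything falls off the work surface, if the arm or the gripper's body presses on something with over 40 N, if the wrist force passes 120 N, or if a joint passes its speed limit or range.

### The arm

A 6-joint arm with a two-finger parallel gripper is mounted at the origin on the work surface. World frame = base frame: x ahead of the robot, y to its left, z up, the work surface at z = 0. Lengths are in m, angles in rad, forces in N, time in s.
With the tool pointing down it reaches from about 0.25 to 0.775 m from the base axis. Payload 4 kg.
Tool frame: the origin (TCP) lies on the centre line of the jaws, within the pads' length; the fingertips stand r.tips_ahead ahead of it and the grasp point (between the pads) lies 8 mm behind it (r.tips_ahead is the distance from the TCP to the fingertips, in m); z points along the fingers, y is the direction in which the jaws open and shut (so a half turn about z gives the same grasp; the last joint's range is limited). The gripper opens to 85 mm and grips with 20 to 120 N. Pads are 22 mm wide; open, the fingers measure 114 mm over their backs; the gripper's body (76 mm by 85 mm) begins 54 mm behind the grasp point. The pads swing forward as they close: fully open they stand 13 mm farther back than shut.
Start: joints at [-1.399, 0.087, 1.371, -0, 1.684, -0.103], TCP at [0.149, -0.529, 0.242] pointing down, gripper open.
Joint ranges: [-3.1, 3.1], [-0.76, 2.03], [0.27, 2.55], [-1.08, 4.22], [0.17, 2.65], [-2.57, 2.57]. Speed limits (rad/s): [2.79, 2.79, 3.14, 3.14, 3.14, 3.14].

### API

Orientations are given as a unit quaternion [w, x, y, z].
In Python, from station import r gives the robot as it stands. The module is installed in compiled form; this text tells all that it offers. Calls block until the motion is done:
- r.movep(position, orientation): joint-space move of the TCP to a pose.
- r.move_straight(position, rate=0.15, orientation=None): straight line of the TCP; orientation=None keeps the orientation; rate is the mean speed in m/s.
- r.set_joints(angles): joint-space move.
- r.gripper_to(opening, grasp_force=None): finger opening in m; grasp_force is the grip in N (None keeps the last); returns when the fingers have stopped.
- r.hold(seconds).
- r.ik(position, orientation): joint angles nearest the present ones, or None.
- r.state(): the state.
- r.read_camera(name): name is "scene" or "top"; returns a dict with "frame" (480x640x3 uint8, red, green, blue), "fov_y" (degrees; the focal length in pixels is half the picture's height over the tangent of half this angle, whatever the lens; pixels are square), "cx", "cy" (the principal point, pixels), "R" (3x3) and "t" (3): a world point X has camera coordinates R X + t. Camera axes: x right, y down, z forward; pixel columns grow to the right and rows downward; lengths in m; the calibration is good to about 2 mm. A picture is of the moment at which its call begins. There is no depth.
A pose or a line that the arm cannot do raises r.MotionError and nothing moves.
- r.job_done(): hands the job in, once; it reports no verdict.
The state is a dict: "t": time; "qpos": joint angles; "joint_velocities": joint speeds; "joint_torque": joint torques, N m; "position": TCP position; "tool_rot": TCP orientation; "force": force on the tool from outside, world axes, zero at the start; "torque": the same for the moment, N m; "grip_width": finger opening in m.
Only numpy, scipy, OpenCV 4.12 (cv2) and the standard library are available. Lean on these libraries where they do the work, as an engineer would, in place of code of your own. Each camera call takes 0.05 s, during which the arm holds its last target. There are 200 camera calls.

## Working session

There is one attempt and no reset: what is moved stays moved. The work goes in short steps, each a Python script; the robot and the scene stay as the last script left them, time stands still between calls to the robot, and variables do not carry over. Pictures are saved under pics/ and viewed, about 8 in all and at most 12, crops included, and the job is handed in when it is done.

```bash
mkdir -p pics
python3 - <<'E'
from station import r
import cv2,pickle
d={}
for n in("scene","top"):
    c=r.read_camera(n);d[n]=c;cv2.imwrite(f"pics/{n}0.png",c["frame"][:,:,::-1])
    print(n,c["fov_y"],c["cx"],c["cy"],c["R"],c["t"])
pickle.dump(d,open("c0.pkl","wb"))
s=r.state();print(s["t"],s["tool_rot"],r.tips_ahead)
E
```

```text
scene 44.747770407666 319.23193030513676 242.80639928083374 [[ 0.20027205  0.97953095 -0.02025386]
 [ 0.58287395 -0.13573807 -0.80114489]
 [-0.78749544  0.14864148 -0.59812762]] [-0.09623881 -0.19849442  1.35971581]
top 43.08685853403862 328.3249690669807 233.61450505918324 [[ 0.01728948 -0.99952467 -0.02552463]
 [-0.99708185 -0.0153375  -0.07478335]
 [ 0.07435631  0.02674311 -0.99687308]] [0.01772924 0.47200642 1.29700382]
0.1 [-1.00290314e-03  9.90575887e-01  1.36961328e-01 -3.79414516e-05] 0.011
```

View pics/scene0.png

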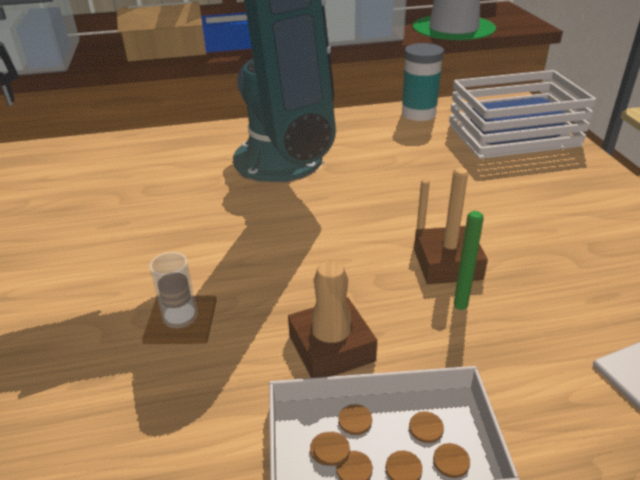

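View pics/top0.png

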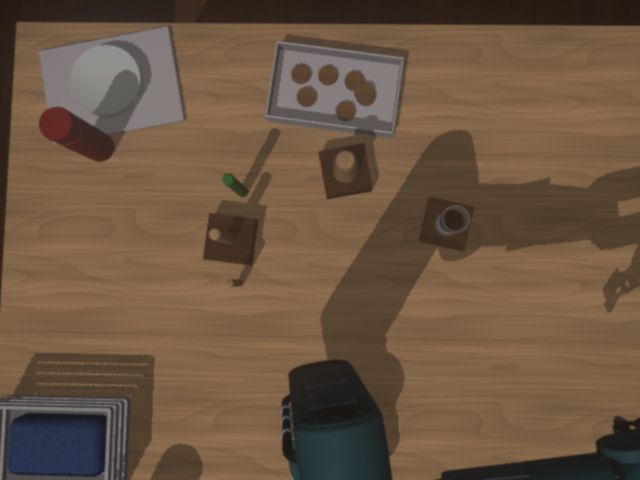

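Scene view: there are three rod-like things. The wooden rod in the dark block is at scene (455,210), with its top end at top-view (215,234). A thinner wooden stick is at scene (423,205), top view (232,283), and a green stick at scene (470,260), top view (230,182). The one in the block fits, being the larger non-green one. The tube is at scene (172,290), top view (455,220), and the pestle at scene (331,300), top view (345,165).

I'll confirm with an enlarged crop.

Run:
```python
import cv2,numpy as np
s=cv2.imread("pics/scene0.png");t=cv2.imread("pics/top0.png")
z=lambda i,x,y,w,h,W,H:cv2.resize(i[y:y+h,x:x+w],(W,H),interpolation=cv2.INTER_CUBIC)
a=np.hstack([z(s,390,160,120,160,400,533)[:300*533//300][:300],z(s,140,240,80,60,400,300)])
b=np.hstack([z(t,190,190,80,60,400,300),z(t,415,190,80,60,400,300)])
cv2.imwrite("pics/crop1.png",np.clip(np.vstack([a,b*1.6]),0,255).astype(np.uint8))
```

```text
(no output)
```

View pics/crop1.png

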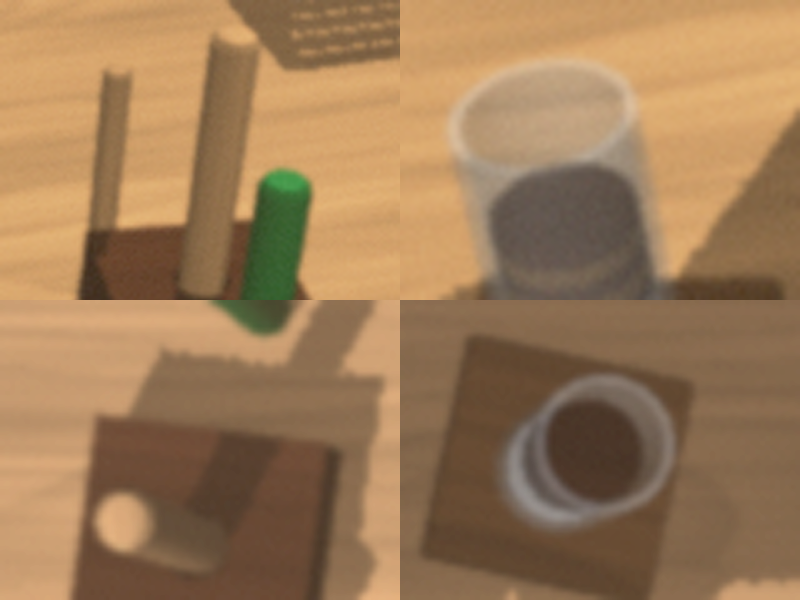

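The crop confirms it: the thick plain rod stands in the block, the thin stick is behind and outside it, and the green one is in front. Next I triangulate.

```bash
cat > h.py <<'E'
import numpy as np
def ray(c,p):
    f=240/np.tan(np.radians(c["fov_y"]/2)); R=np.array(c["R"]);t=np.array(c["t"])
    d=R.T@np.array([(p[0]-c["cx"])/f,(p[1]-c["cy"])/f,1.]);return -R.T@t,d/np.linalg.norm(d)
def plane(c,p,z):
    o,d=ray(c,p);return o+d*(z-o[2])/d[2]
def tri(c1,p1,c2,p2):
    A=0;b=0;rs=[ray(c1,p1),ray(c2,p2)]
    for o,d in rs: P=np.eye(3)-np.outer(d,d);A=A+P;b=b+P@o
    return np.linalg.solve(A,b)
E
python3 - <<'E'
import pickle,numpy as np
from h import *
from station import r
np.set_printoptions(precision=4,suppress=True)
d=pickle.load(open("c0.pkl","rb"));s,t=d["scene"],d["top"]
def P(n,ps,pt,z): print(n,tri(s,ps,t,pt),plane(s,ps,z),plane(t,pt,z))
P("rodtop",(460.5,171.4),(215,234.4),.19)
print("rod at block top",plane(s,(451,247),.045),plane(t,(233,239.5),.045))
P("mouth",(168.6,263.4),(456.6,219),.12)
P("thin",(425,182),(230,283),.1); P("green",(475,216),(228,179),.15)
P("pestle",(331,266),(345,165),.158)
for q in ([0,1,0,0],[0,.9906,.137,0]):
  for p in ([.46,.24,.137],[.46,.24,.33],[.5,-.24,.33],[.5,-.24,.18]): print(q,p,r.ik(p,q))
E
```

```text
rodtop [0.4548 0.2371 0.1844] [0.4638 0.2338 0.19  ] [0.454  0.2348 0.19  ]
rod at block top [0.4691 0.2336 0.045 ] [0.454  0.2271 0.045 ]
mouth [ 0.4975 -0.2309  0.1152] [ 0.5042 -0.2284  0.12  ] [ 0.4971 -0.2318  0.12  ]
thin [0.3625 0.2183 0.1141] [0.3404 0.2281 0.1   ] [0.3623 0.2205 0.1   ]
green [0.5628 0.2169 0.1734] [0.5314 0.2345 0.15  ] [0.5665 0.2211 0.15  ]
pestle [ 0.5978 -0.0065  0.1485] [ 0.6096 -0.007   0.158 ] [ 0.5956 -0.0085  0.158 ]
[0, 1, 0, 0] [0.46, 0.24, 0.137] [ 0.3716  0.0634  1.607  -0.      1.4712  1.9424]
[0, 1, 0, 0] [0.46, 0.24, 0.33] [ 0.3716  0.0171  1.2719 -0.      1.8526  1.9424]
[0, 1, 0, 0] [0.5, -0.24, 0.33] [-0.5498  0.0977  1.1872 -0.      1.8567  1.021 ]
[0, 1, 0, 0] [0.5, -0.24, 0.18] [-0.5498  0.1177  1.4611 -0.      1.5628  1.021 ]
[0, 0.9906, 0.137, 0] [0.46, 0.24, 0.137] [ 0.3716  0.0634  1.607  -0.      1.4712  1.6675]
[0, 0.9906, 0.137, 0] [0.46, 0.24, 0.33] [ 0.3716  0.0171  1.2719 -0.      1.8526  1.6675]
[0, 0.9906, 0.137, 0] [0.5, -0.24, 0.33] [-0.5498  0.0977  1.1872 -0.      1.8567  0.7462]
[0, 0.9906, 0.137, 0] [0.5, -0.24, 0.18] [-0.5498  0.1177  1.4611 -0.      1.5628  0.7462]
```

Run:
```python
import pickle,numpy as np,cv2
from h import *
from station import r
np.set_printoptions(precision=4,suppress=True)
d=pickle.load(open("c0.pkl","rb"));s,t=d["scene"],d["top"]
print("foot",plane(s,(181,318.5),.012),plane(t,(446.6,223.6),.012))
r.movep([.456,.234,.25],[0,1,0,0]); r.gripper_to(.06,60)
for n in("scene","top"):
    c=r.read_camera(n);cv2.imwrite(f"pics/{n}1.png",c["frame"][:,:,::-1])
st=r.state();print(st["t"],st["position"],st["grip_width"])
a=cv2.imread("pics/scene1.png")[90:290,370:540];b=cv2.imread("pics/top1.png")[140:340,140:310]
cv2.imwrite("pics/crop2.png",np.hstack([cv2.resize(i,(400,470),interpolation=cv2.INTER_CUBIC) for i in(a,b)]))
```

```text
foot [ 0.5085 -0.2277  0.012 ] [ 0.4978 -0.2301  0.012 ]
3.4667 [0.456  0.2339 0.25  ] 0.060429839179067045
```

View pics/crop2.png

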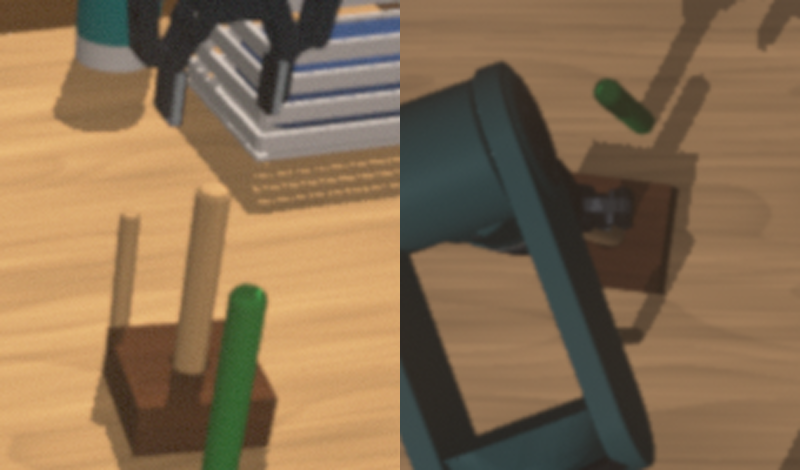

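Run:
```python
import pickle
from h import *
d=pickle.load(open("c0.pkl","rb"));s=d["scene"]
for z in(.225,.23,.239): print(z,plane(s,(464.3,139.4),z))
```

```text
0.225 [0.42629087 0.2511555  0.225     ]
0.23 [0.43541126 0.2466396  0.23      ]
0.239 [0.45182798 0.23851096 0.239     ]
```

Viewed crop: the fingertips (scene ≈464,139) straddle the rod in line. The scene camera reads about 8 mm too far in +x even for the known TCP, so I trust the top view. I go down and grasp.

Run:
```python
from station import r
import cv2,numpy as np
r.move_straight([.455,.234,.137],.12)
print(r.state()["force"])
r.gripper_to(.0,50); s=r.state();print(s["t"],s["grip_width"],s["force"])
r.move_straight([.455,.234,.33],.12)
s=r.state();print(s["t"],s["grip_width"],s["force"],s["position"])
r.movep([.497,-.231,.33],[0,1,0,0])
im=[]
for n in("scene","top"):
    c=r.read_camera(n);cv2.imwrite(f"pics/{n}2.png",c["frame"][:,:,::-1]);im.append(c["frame"][:,:,::-1])
s=r.state();print(s["t"],s["grip_width"],s["position"])
a=im[0][120:370,70:270];b=im[1][120:320,360:520]
cv2.imwrite("pics/crop3.png",np.hstack([cv2.resize(i,(400,500),interpolation=cv2.INTER_CUBIC) for i in(a,b)]))
```

```text
[-0.55811269  0.90432263 -0.13618263]
4.975 0.02286020804096565 [-0.57662523  0.67841526  2.79745477]
6.7333 0.02297350562115692 [ 0.15772057  0.24559836 -2.07758138] [0.45476785 0.23387596 0.32905148]
8.5417 0.02304147447480511 [ 0.49738662 -0.22990868  0.33016491]
```

View pics/crop3.png

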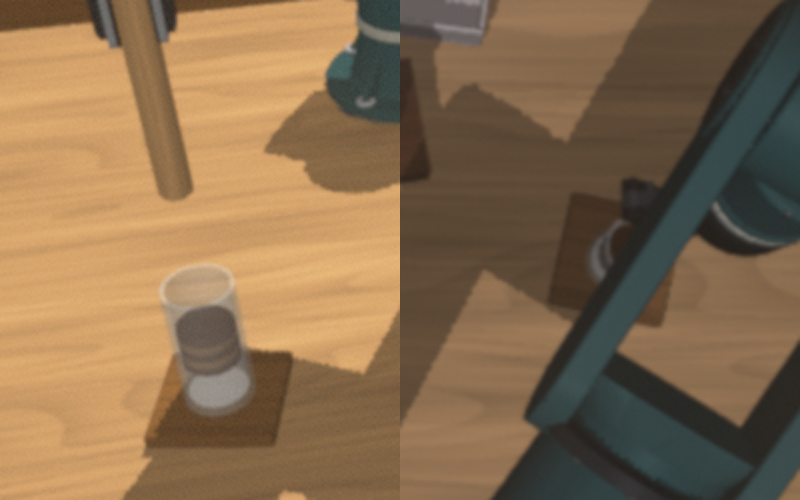

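Run:
```python
import pickle
from h import *
d=pickle.load(open("c0.pkl","rb"));s=d["scene"]
c=lambda x,y:(70+x/2,120+y/2)
for z in(.198,.203,.208): print(z,plane(s,c(175,188),z))
print("rod at tips",plane(s,c(140,40),.319), "mouth",plane(s,c(198,289),.12))
```

```text
0.198 [ 0.48938815 -0.23039923  0.198     ]
0.203 [ 0.49727209 -0.22934692  0.203     ]
0.208 [ 0.50515603 -0.22829462  0.208     ]
rod at tips [ 0.50171711 -0.22986021  0.319     ] mouth [ 0.50700078 -0.22779388  0.12      ]
```

Rod is gripped upright, its lower end at scene (157,214) and the mouth at (169,264). The y alignment is good and x may be a few mm short, so I go down to just above the mouth and check there.

Run:
```python
from station import r
import cv2,numpy as np
r.move_straight([.499,-.231,.258],.12)
c=r.read_camera("scene");print(r.state()["t"],r.state()["force"],r.state()["position"])
cv2.imwrite("pics/crop4.png",cv2.resize(c["frame"][180:330,110:230,::-1],(480,600),interpolation=cv2.INTER_CUBIC))
```

```text
9.3417 [ 0.78006093  0.44733642 -0.19712666] [ 0.49947825 -0.23121251  0.25938531]
```

View pics/crop4.png

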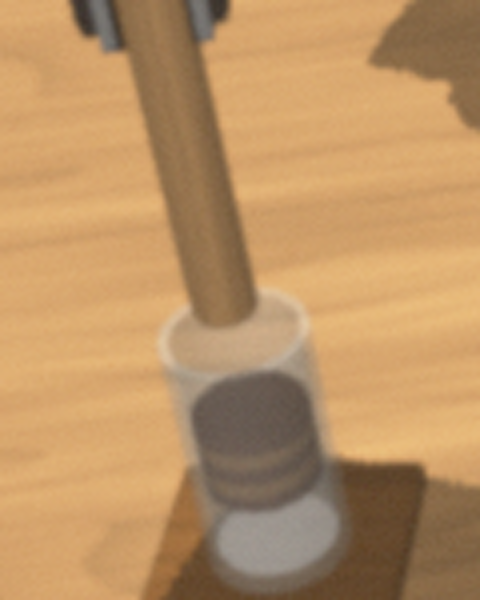

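Rod end at crop (225,313), mouth centre (234,334): centred in x, and y needs about +2 mm. I insert and push with force monitoring.

Run:
```python
from station import r
import cv2,numpy as np
x,y=.499,-.229
r.move_straight([x,y,.258],.05)
r.move_straight([x,y,.225],.06); r.hold(.3); print(r.state()["t"],r.state()["force"])
z=.225
while z>.172:
    z-=.003; r.move_straight([x,y,z],.025); s=r.state(); f=s["force"]
    print(round(z,3),round(s["position"][2],4),f.round(1) if hasattr(f,"round") else f)
    if abs(f[2])>28 or np.hypot(f[0],f[1])>20: break
r.hold(.3); s=r.state(); print(s["t"],s["force"],s["grip_width"],s["position"])
c=r.read_camera("scene")
cv2.imwrite("pics/crop5.png",cv2.resize(c["frame"][180:350,110:246,::-1],(480,600),interpolation=cv2.INTER_CUBIC))
```

```text
10.5917 [-0.20996751  0.09409211  0.00100976]
0.222 0.2216 [-0.4  0.3 -0.6]
0.219 0.2187 [ 0.7  0.7 -0.4]
0.216 0.2157 [-0.8  0.6 -1. ]
0.213 0.2127 [ 0.4 -0.3 -0.4]
0.21 0.2105 [-0.6 -0.2  1.4]
0.207 0.2077 [ 0.3 -0.5  4.5]
0.204 0.2043 [-0.5  0.5  4.2]
0.201 0.201 [1.  0.2 2.8]
0.198 0.1979 [ 0.4 -0.3  3.5]
0.195 0.1948 [ 1.  -0.5  3.1]
0.192 0.1919 [-0.1 -0.3  3. ]
0.189 0.1889 [ 0.6 -0.5  3.4]
0.186 0.1859 [-0.2 -1.   3.3]
0.183 0.1829 [ 0.9 -0.6  3.3]
0.18 0.1804 [ 0.  -0.5  4.8]
0.177 0.1803 [-1.2  1.7 12.9]
0.174 0.1802 [-3.6  2.1 22.5]
0.171 0.1799 [-3.3  4.1 29.5]
15.6917 [-4.35236998  3.51513925 29.81038385] 0.023103269455553594 [ 0.5013674  -0.22933865  0.1799204 ]
```

View pics/crop5.png

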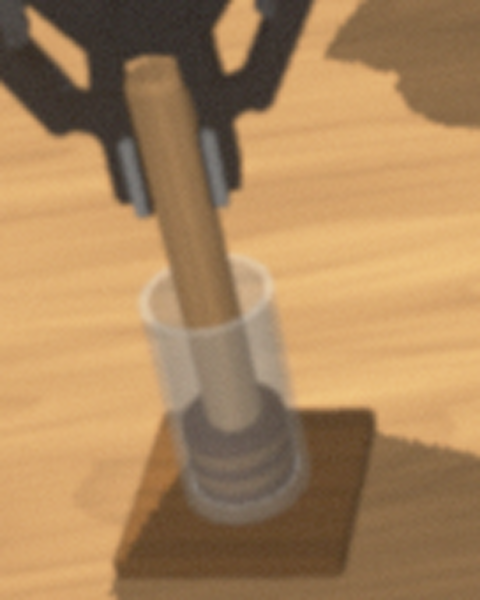

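The push stopped dead at TCP z 0.180, exactly the predicted bottom, and the picture shows the stack on the tube floor with the rod standing on it. I unload, release and retreat.

Run:
```python
from station import r
import cv2,numpy as np
r.move_straight([.499,-.229,.1795],.02); r.hold(.3); print(r.state()["force"])
r.gripper_to(.04); r.hold(.4); r.gripper_to(.085); print(r.state()["t"],r.state()["force"])
r.move_straight([.499,-.229,.33],.1); r.hold(.5)
im=[]
for n in("scene","top"): im.append(r.read_camera(n)["frame"][:,:,::-1])
print(r.state()["t"],r.state()["force"])
cv2.imwrite("pics/crop6.png",np.hstack([cv2.resize(im[0][100:350,100:400],(480,400)),cv2.resize(im[1][110:310,320:470],(300,400))]))
```

```text
[ 1.04196357 -0.28596574  7.32051804]
17.8417 [0.71947678 0.22422179 0.41358328]
20.1 [ 0.0386664  -0.46996541 -0.11100398]
```

View pics/crop6.png

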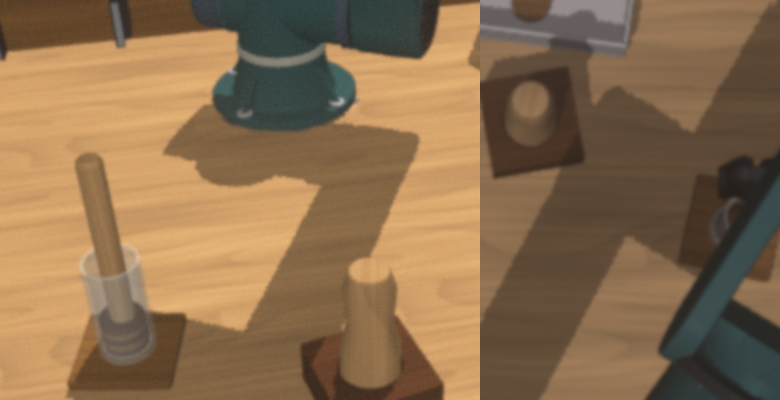

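The rod stands in the tube on the seated stack (crop 90,160 to 120,315), the gripper is clear and the pestle is untouched. I hand in.

```bash
python3 -c "
from station import r
r.job_done(); print(r.state()['t'])"
```

```text
the job is handed in; nothing more can be done
the job is handed in; nothing more can be done
```

I took the slim rod from its block, pushed the tokens to the bottom of the tube with it and left it standing on top of them. The job is handed in, and no verdict was reported.

- **Tokens seated:** the push stopped dead at TCP z 0.180, the height I predicted for the bottom. The force then rose from about 3 N to 30 N without further travel.
- **Rod at the end:** after release at about 18 s, the last scene picture, at 20 s of the 42 s allowed, shows the rod standing in the tube, only slightly tilted if at all, with the tokens on the tube floor. The gripper was well above it and the tool force was about 0 N. The arm hid the rod in the top view, so this rests on the scene camera alone.
- **Pestle:** it still stands in its block.
- **Camera disagreement:** the scene camera read about 8 mm too far in x compared with the top camera and the arm's known position. I used the top view for positions and checked alignment just above the tube mouth before inserting.
- **Push force:** the wrist read 3–4 N while the tokens slid, less than the 6 N stated; I did not look into why.

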